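# Pulse the sample mill by its bayonet lid

## Task

Pulse the sample mill by its blue bayonet lid: lower the lid in with its white index lines at the white marks on the deck until it is fully home, then twist it clockwise against the spring to the green pulse marks, halfway to lock, and hold it there. The mill runs only while the lid is held, so finish still gripping it at the green marks; it must never be turned on to the red marks, where it clicks into lock. Leave everything else on the bench where it stands.

Things in the scene. Friction and masses are not known exactly. Their poses are not given: they have to be found in the camera images.
- lid: Blue bayonet lid, 112 mm across, 77 mm high, about 0.2 kg, loose, upright on the bench. Origin: centre of its underside, z up. Flange at 20 to 29 mm height, cone to 38 mm, then a grip bar along the lid's x: 68 mm long, 18 mm thick (along y), 38 to 77 mm height. White index lines on the flange at both ends of the bar. A half turn makes no difference.
- lid_grip (a point): Point inside the lid's grip bar, on the lid's axis, 60 mm above its underside: a good height for the finger pads, gripping across the bar (along the lid's y).
- lid_lug (a point): Tip of the lug at the lid's +x, 46.5 mm from the axis; its twin is at -x. Each lug is 10 mm wide and 6 mm high, at the bottom of the lid's grey skirt, which is 73 mm across and 20 mm high.
- mill: Fixed white sample mill, 150 mm (x) by 140 mm (y), 114 mm high to its dark deck, control panel at its -x. Origin: centre of its underside, z up. On the deck a central steel collar, 108 mm across, bore 81 mm, top at 136.5 mm height. Lid at pulse: its x axis along the mill's x axis, either way round, within 7 degrees. Clockwise from above leads from open to pulse to lock.
- mill_seat (a point): Centre of the flat seat inside the collar, on the mill's axis, 118 mm above its underside and 18.5 mm below the collar's top: the centre of the lid's underside ends here. The bore leaves about 4 mm of play each way.
- mark_open (a point): White open mark on the deck, 67 mm from the axis at +35 degrees (counterclockwise from above) from the mill's +x; its twin is opposite. The collar's two slots for the lugs are at these angles, 26 degrees wide (about 6 degrees of play each way): the lid goes in with its x axis pointing here or half a turn away.
- mark_pulse (a point): Green pulse mark on the deck, 66 mm from the axis at the mill's +x; its twin is opposite. Lid turned 35 degrees clockwise from open; the lugs are then held down under the collar's ledges.
- mark_lock (a point): Red lock mark on the deck, 67 mm from the axis at -35 degrees from the mill's +x; its twin is opposite. Here the lid has clicked into lock.
- pulse_ring (a joint): Sprung ring inside the collar, pushed clockwise by the lid's lugs; it turns lid and itself back when let go. 0 at rest, grows clockwise (rad). It starts to move about 0.13 rad after the open mark; 0.48 = lid at the green marks, taking about 0.12 N m plus friction. From about 0.65 a sprung pawl resists noticeably more; from about 1.0 it clicks in (red marks: 1.09).
- mortar: White ceramic mortar, 88 mm across, 52 mm high, loose bystander; origin at centre of underside.
- sample_jar: Glass sample jar with black cap, 64 mm across, 75 mm high, loose bystander; origin at centre of underside.
- amber_bottle: Amber bottle, 68 mm across, 150 mm high, loose bystander; origin at centre of underside.
- beaker: Glass beaker, 68 mm across, 85 mm high, loose bystander; origin at centre of underside.
- slide_box: White and blue carton, 85 by 60 by 30 mm, loose bystander; origin at centre of underside.
- cleaning_brush: Wooden-handled brush lying on the bench along its x, loose bystander.
- weigh_dish: White plastic weighing dish, 64 mm across, 14 mm high, loose bystander; origin at centre of underside.
Mind the look-alikes: they are no part of the job. What is meant by the lid is not brown, and is the smaller of those in its own colour.

How it is judged:
By the outcome, as a careful person would: the job done as asked, in the order asked, and still so for the second after the job is handed in, while the arm keeps its last pose, push and grip.
It also fails if it takes over 42 s, if anything falls off the work surface, if the arm or the gripper's body presses on something with over 40 N, if the wrist force passes 120 N, or if a joint passes its speed limit or range.

## Robot

A 6-joint arm with a two-finger parallel gripper is mounted at the origin on the work surface. World frame = base frame: x ahead of the robot, y to its left, z up, the work surface at z = 0. Lengths are in mm, angles in rad, forces in N, time in s.
With the tool pointing down it reaches from about 400 to 925 mm from the base axis. Payload 12.5 kg.
Tool frame: the origin (TCP) lies on the front face of the gripper's body, between the roots of the fingers; the fingertips stand 78 mm ahead of it and the grasp point (between the pads) lies 59 mm ahead of it (env.nose_length is the distance from the TCP to the fingertips, in mm); z points along the fingers, y is the line along which they close (so a half turn about z gives the same grasp; the last joint's range is limited). The gripper opens to 95 mm and grips with 3 to 60 N. Pads are 20 mm wide; open, the fingers measure 119 mm over their backs; the gripper's body (75 mm by 180 mm) begins 59 mm behind the grasp point.
Start: joints at [1.128, 0.491, 1.559, -0, 1.092, -0.106], TCP at [206.524, 589.903, 292.261] pointing down, gripper open.
Joint ranges: [-3.1, 3.1], [-0.84, 2.19], [0.05, 2.79], [-1.13, 4.28], [0.06, 2.93], [-2.69, 2.69]. Speed limits (rad/s): [2.22, 2.22, 2.79, 3.14, 3.14, 3.14].

## Interface

Orientations are given as [roll, pitch, yaw] about the fixed x, y, z axes, in that order (R = Rz(yaw) Ry(pitch) Rx(roll)).
In Python, from cell import env gives the robot as it stands.
- The arm moves only by the tool jog_arm, never from a script. Its argument "motion" is a list of rows, each a list of 7 numbers: the turn, a rotation vector about the tool's x, y, z in degrees, then the shift along the tool's x, y, z in mm, then the finger opening in mm, from 0 to 95.1. In form: [[wx, wy, wz, x, y, z, hand], ...]. A call has 1 to 10 rows; each row shifts and turns the commanded pose from where the row before left it, along the tool's axes as they then stand; what a row does not reach is not made up. A row lasts 1/8 s, in which the tool goes at most 62.5 mm and 10.7 degrees, less where a joint would pass 70% of its speed; a pose out of reach is approached as far as the arm can. A call is refused whole if a number of a shift passes 62.5 or a number of a turn 10.7, either way. A call with a gripper value outside its range is refused whole. The fingers move at their own pace and stop on an object; the grip force is fixed at half the most. Time passes only in rows, so rows that do not move let the fingers close. It gives the time, the measured TCP pose, the force, the opening and the grip force at its end, in the units of the state.
- env.state(): the state, without advancing time (a new reading comes with each control period).
- env.read_camera(name): name is "scene" or "top" or "wrist"; returns a dict with "color" (400x640x3 uint8, red, green, blue), "z_map" (400x640 float32, mm along the optical axis (not along the pixel's ray), 0 where there is no reading), "camera_matrix" (3x3 intrinsics, pixels), "world_to_cam" (4x4, takes a point from world to camera coordinates). Camera axes: x right, y up, looking along -z (the intrinsics and any distortion apply to the point x, -y, -z); pixel columns grow to the right and rows downward; lengths in mm; the calibration is good to about 2 mm. A picture is of the moment at which its call begins.
- env.job_done(): hands the job in; it is judged then, once.
Trained networks look in the newest picture that a camera, given by its name, has taken for a name from the list of things; names that differ only in an ending like _2 or _b are one class to them, and where a whole thing is asked for, a point or a joint stands for the part that bears it (a point fixed in the world has none). Each returns a list of dicts, best first, with "score" (0 to 1); they miss things now and then, are a little off and sometimes report something else, mostly with a low value. They report only what shows in the picture. A call takes as long as a camera call. They do not tell look-alikes from the thing itself.
- env.recognise(camera, thing): "location" ([column, row] in pixels, amid what is visible of it).
The state is a dict: "t": time; "joints": joint angles; "qvel": joint speeds; "tau": joint torques, N m; "eef_pos": TCP position; "tcp_rot": TCP orientation; "ft_force": force on the tool from outside, world axes, zero at the start; "moment": the same for the moment, N m; "opening": opening from 0.0 (shut) to 1.0 (fully open); "grip_force": force on a finger pad.
Only numpy, scipy, OpenCV 4.12 (cv2) and the standard library are available. Lean on these libraries where they do the work, as an engineer would, in place of code of your own. Each camera call takes 0.05 s, during which the arm holds its last target. There are 200 camera calls.

## Working session

There is one attempt and no reset: what is moved stays moved. The work goes in short steps, Python scripts to look and compute and a tool call to move; the robot and the scene stay as the last step left them, time stands still between calls to the robot, and variables do not carry over. Pictures are saved under pics/ and viewed, at most 10 in all, crops included, and the job is handed in when it is done.

Besides the shell and the picture viewer there is one more tool, called after "Request:" as name([rows], argument=value, ...), one row to a line, values as JSON. jog_arm: Moves the arm, as the interface text tells. Its arguments: {"type":"object","properties":{"motion":{"type":"array"}},"required":["motion"]}

```bash
mkdir -p pics
cat > h.py <<'E'
import numpy as np, cv2
from cell import env
def shot(n,name=None):
    r=env.read_camera(n)
    if name: cv2.imwrite('pics/'+name+'.png',r['color'][:,:,::-1])
    return r
def unproj(r,u,v,z=None):
    K=r['camera_matrix'];u=np.asarray(u);v=np.asarray(v)
    d=r['z_map'][v.astype(int),u.astype(int)] if z is None else z
    p=np.stack([(u-K[0,2])/K[0,0]*d,-(v-K[1,2])/K[1,1]*d,-d,np.ones_like(d)],-1)
    return (p@np.linalg.inv(r['world_to_cam']).T)[...,:3]
def proj(r,P):
    K=r['camera_matrix'];c=np.c_[np.atleast_2d(P),np.ones(len(np.atleast_2d(P)))]@r['world_to_cam'].T
    return np.c_[K[0,0]*c[:,0]/-c[:,2]+K[0,2],K[1,1]*-c[:,1]/-c[:,2]+K[1,2]]
E
python3 - <<'E'
from h import *
for n in('top','scene'):
    r=shot(n,n+'1')
    for t in('lid','mill','mark_open','mark_pulse','mark_lock'):
        for d in env.recognise(n,t)[:4]:
            u,v=d['location'];print(n,t,round(d['score'],2),np.round([u,v]),unproj(r,u,v).round())
a=cv2.imread('pics/top1.png');b=cv2.imread('pics/scene1.png')
print(env.state()['tcp_rot'],env.state()['t'])
E
```

```text
top lid 0.85 [483. 259.] [ 338. -628.  108.]
top lid 0.64 [366. 184.] [ 575. -277.   72.]
top mark_open 0.97 [279. 173.] [606.   7.  83.]
top mark_pulse 0.65 [277. 175.] [604.  17.  70.]
top mark_lock 0.88 [282. 176.] [598.   0.  70.]
scene lid 0.69 [267. 147.] [ 364. -622.   49.]
scene lid 0.57 [283. 197.] [ 579. -269.   39.]
scene lid 0.55 [358. 200.] [407. -60.  42.]
scene mill 0.83 [334. 225.] [651.  46. 111.]
scene mark_open 0.96 [332. 226.] [664.  49. 115.]
scene mark_open 0.32 [314. 170.] [ 327. -364.   20.]
scene mark_pulse 0.95 [334. 227.] [658.  54. 112.]
scene mark_pulse 0.4 [258. 231.] [ 812. -115.   90.]
scene mark_pulse 0.18 [444. 258.] [444. 309.  16.]
scene mark_lock 0.73 [337. 225.] [653.  58. 117.]
[3.14152998e+00 2.00764727e-05 2.80483181e+00] 0.6
```

View pics/top1.png

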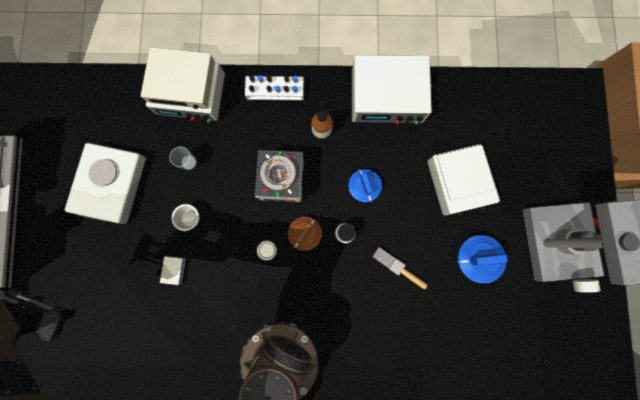

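View pics/scene1.png

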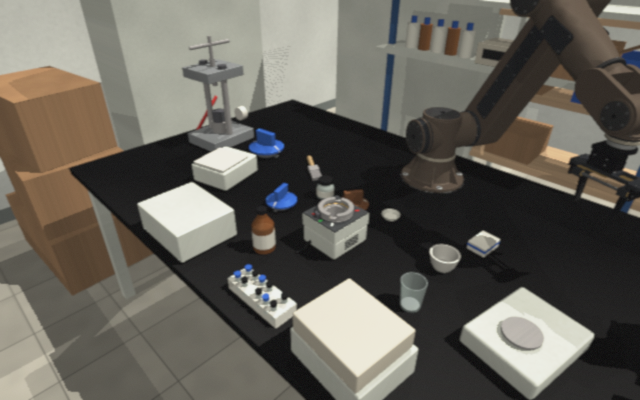

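Lid candidates in the top picture are the small blue one at (366,185), the large blue one at (483,259) and the brown one at (305,233). The small blue one fits: it is not brown and is the smaller of the two blues. The mill is at (280,175). I'll confirm this in an enlarged crop.

Run:
```python
from h import *
a=cv2.imread('pics/top1.png')
c=[cv2.resize(a[v-35:v+35,u-35:u+35],(400,400),interpolation=cv2.INTER_CUBIC) for u,v in((366,185),(280,175))]
cv2.imwrite('pics/crop1.png',np.hstack(c))
r=shot('top');hsv=cv2.cvtColor(r['color'],cv2.COLOR_RGB2HSV)
vv,uu=np.mgrid[150:220,335:400].reshape(2,-1)
m=(hsv[vv,uu,0]>100)&(hsv[vv,uu,0]<125)&(hsv[vv,uu,1]>120)&(hsv[vv,uu,2]>60)
P=unproj(r,uu[m],vv[m]);print('lid n',m.sum(),np.percentile(P,[2,50,98],axis=0).round())
print(cv2.minEnclosingCircle(P[:,:2].astype(np.float32)))
B=P[P[:,2]>60];print('bar',len(B),cv2.minAreaRect(B[:,:2].astype(np.float32)))
vv,uu=np.mgrid[145:206,248:312].reshape(2,-1)
P=unproj(r,uu,vv)
D=P[(P[:,2]>98)&(P[:,2]<150)];print('mill',len(D),cv2.minAreaRect(D[:,:2].astype(np.float32)),np.percentile(D,[2,50,98],axis=0).round())
print(np.linalg.inv(r['world_to_cam']).round(2)); print(env.state())
w=shot('wrist');print(np.linalg.inv(w['world_to_cam']).round(2),w['camera_matrix'])
```

```text
lid n 906 [[ 526. -330.   -3.]
 [ 575. -273.   34.]
 [ 632. -223.   78.]]
((503.9712829589844, -222.59747314453125), 158.57057189941406)
bar 129 ((482.1427917480469, -220.73402404785156), (57.14678955078125, 274.91015625), 60.51142120361328)
mill 1850 ((598.72119140625, 8.834152221679688), (140.5637664794922, 150.01011657714844), 87.90699768066406) [[525. -59. 105.]
 [595.   7. 115.]
 [670.  76. 138.]]
[[ 1.00000e-02  9.90000e-01 -1.40000e-01  3.76560e+02]
 [-1.00000e+00  1.00000e-02 -0.00000e+00 -1.28200e+02]
 [-0.00000e+00  1.40000e-01  9.90000e-01  1.23506e+03]
 [ 0.00000e+00  0.00000e+00  0.00000e+00  1.00000e+00]]
{'t': 0.65, 'joints': array([ 1.12843286e+00,  4.90855910e-01,  1.55892414e+00,  5.12380185e-06,
        1.09167315e+00, -1.05576009e-01]), 'qvel': array([-0.00113891,  0.00025613, -0.00140697,  0.00093949,  0.00088646,
        0.00246289]), 'tau': array([ 7.90381328e-04, -6.12275648e+01, -2.58384472e+01,  6.92540989e-02,
        4.45700227e-02, -4.67261771e-05]), 'eef_pos': array([206.49955534, 589.90209751, 292.28002032]), 'tcp_rot': array([3.14145350e+00, 1.01734469e-05, 2.80480284e+00]), 'ft_force': array([-0.54254457, -0.73499473,  0.19159496]), 'moment': array([-0.06360369, -0.00702064,  0.05538374]), 'grip_force': 0.0, 'opening': 0.9975801911831629}
[[ 3.300e-01 -9.000e-01 -2.800e-01  1.280e+02]
 [ 9.400e-01  3.200e-01  1.000e-01  6.169e+02]
 [ 0.000e+00 -2.900e-01  9.600e-01  3.848e+02]
 [ 0.000e+00  0.000e+00  0.000e+00  1.000e+00]] [[345.94289938   0.         319.03312027]
 [  0.         345.94289938 198.53545151]
 [  0.           0.           1.        ]]
```

View pics/crop1.png

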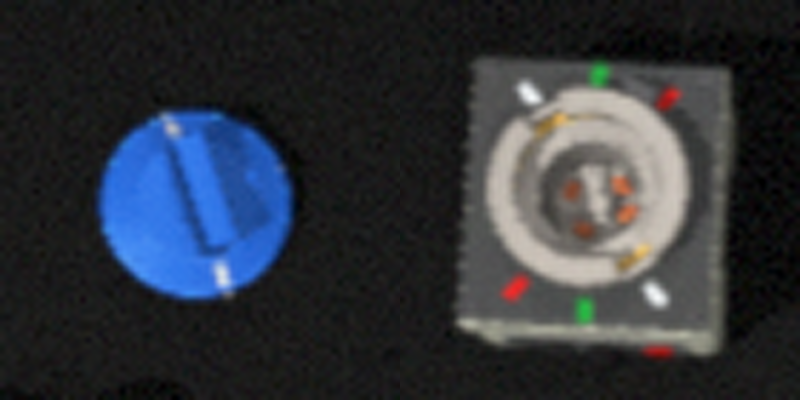

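The crop confirms it: the small blue lid has its white lines at (172,125) and (222,275) on the left half. On the mill, on the right half, the white marks are at (528,92) and (655,293) and the green at (600,75) and (585,310). Next I turn the tool and move over the mill for a close look.

Request:
jog_arm([
  [0,0,10,0,0,0,95],
  [0,0,10,0,0,0,95],
  [0,0,10,0,0,0,95],
  [0,0,10,0,0,0,95],
  [0,0,10,0,0,0,95],
  [0,0,10,0,0,0,95],
  [0,0,10,0,0,0,95],
  [0,0,10,0,0,0,95],
  [0,0,10,0,0,0,95],
  [0,0,10,0,0,0,95],
])

```text
t: 1.95
eef_pos: [206.5, 589.9, 292.3]
tcp_rot: [3.142, -0.0, 1.054]
ft_force: [0.0, -0.1, 0.6]
opening: 0.999
grip_force: 0.0
```

Request:
jog_arm([
  [0,0,10,0,0,0,95],
  [0,0,10,0,0,0,95],
  [0,0,10,0,0,0,95],
  [0,0,10,0,0,0,95],
  [0,0,4,0,0,0,95],
  [0,0,0,17.3,55.8,0,95],
  [0,0,0,17.3,55.8,0,95],
  [0,0,0,17.3,55.8,0,95],
  [0,0,0,17.3,55.8,0,95],
  [0,0,0,17.3,55.8,0,95],
])

```text
t: 3.2
eef_pos: [370.4, 345.9, 292.5]
tcp_rot: [-3.141, -0.001, 0.292]
ft_force: [-0.6, 0.4, -1.5]
opening: 1.001
grip_force: 0.0
```

Request:
jog_arm([
  [0,0,0,17.3,55.8,0,95],
  [0,0,0,17.3,55.8,0,95],
  [0,0,0,17.3,55.8,0,95],
  [0,0,0,17.3,55.8,0,95],
  [0,0,0,17.3,55.8,0,95],
  [0,0,0,17.3,55.8,0,95],
  [0,0,0,17.3,55.8,0,95],
  [0,0,0,0,0,0,95],
  [0,0,0,0,0,0,95],
])

```text
t: 4.32
eef_pos: [597.4, 8.4, 292.0]
tcp_rot: [-3.141, 0.001, 0.291]
ft_force: [0.2, 0.6, -0.2]
opening: 0.996
grip_force: 0.0
```

```bash
cat > mill.py <<'E'
from h import *
def mill(name):
    r=shot('wrist',name)
    vv,uu=np.mgrid[0:400,0:640].reshape(2,-1)
    P=unproj(r,uu,vv);ok=r['z_map'][vv,uu]>0
    rg=np.hypot(P[:,0]-597,P[:,1]-9)
    c=ok&(abs(P[:,2]-136.5)<5)&(rg<70)
    print('collar z',np.median(P[c,2]),c.sum())
    Q=P[c,:2]
    from scipy.optimize import least_squares
    # outer edge fit: per-angle max & min radius
    x=np.array([597.,9.])
    for _ in range(5):
        d=Q-x;a=np.arctan2(d[:,1],d[:,0]);q=np.hypot(*d.T);b=((a+np.pi)/(2*np.pi)*36).astype(int)
        e=np.array([d[b==k][q[b==k].argsort()[int(.97*(b==k).sum())]] for k in range(36) if (b==k).sum()>20])
        s=least_squares(lambda p:np.hypot(*(e-p[:2]).T)-p[2],[0,0,54],loss='soft_l1');x=x+s.x[:2]
    print('centre',x,'R',s.x[2],len(e))
    hsv=cv2.cvtColor(r['color'],cv2.COLOR_RGB2HSV).reshape(-1,3)[vv*640+uu].astype(int)
    h,S,V=hsv.T;rg=np.hypot(P[:,0]-x[0],P[:,1]-x[1])
    z=ok&(abs(P[:,2]-114)<6)&(rg>58)&(rg<75)
    for n,m in(('green',(h>45)&(h<85)&(S>100)),('red',((h<8)|(h>172))&(S>100)),('white',(S<40)&(V>170))):
        k=np.zeros((400,640),np.uint8);k.ravel()[(vv*640+uu)[z&m]]=1
        N,L,st,ce=cv2.connectedComponentsWithStats(k)
        for i in range(1,N):
            if st[i,4]>15:
                p=unproj(r,ce[i,0],ce[i,1]);d=p[:2]-x
                print(n,st[i,4],ce[i].round(),p.round(1),'r',np.hypot(*d).round(1),'ang',np.degrees(np.arctan2(d[1],d[0])).round(1))
mill('w1')
E
python3 mill.py
```

```text
collar z 136.50770433262977 6147
centre [601.90947426   6.34120759] R 53.610808954699976 32
green 211 [351. 115.] [667.6   4.2 114.7] r 65.7 ang -1.9
green 64 [296. 267.] [532.8   9.3 116.3] r 69.1 ang 177.5
red 143 [394. 145.] [655.9 -35.4 114.8] r 68.3 ang -37.7
red 111 [257. 240.] [547.1  48.2 115.2] r 69.0 ang 142.7
white 61 [354. 105.] [675.7   3.9 109.5] r 73.9 ang -1.9
white 249 [298. 113.] [657.9  43.2 113.8] r 67.1 ang 33.3
white 49 [247. 147.] [5.984e+02 9.220e+01 5.000e-01] r 85.9 ang 92.4
white 29 [240. 170.] [601.   75.7 110.2] r 69.3 ang 90.7
white 31 [236. 188.] [585.4  76.2 110.2] r 71.8 ang 103.3
white 105 [253. 210.] [571.7  57.9 113. ] r 59.8 ang 120.3
white 329 [345. 261.] [549.9 -29.2 115. ] r 63.0 ang -145.6
white 265 [278. 257.] [536.2  27.  113.7] r 68.9 ang 162.5
```

View pics/w1.png

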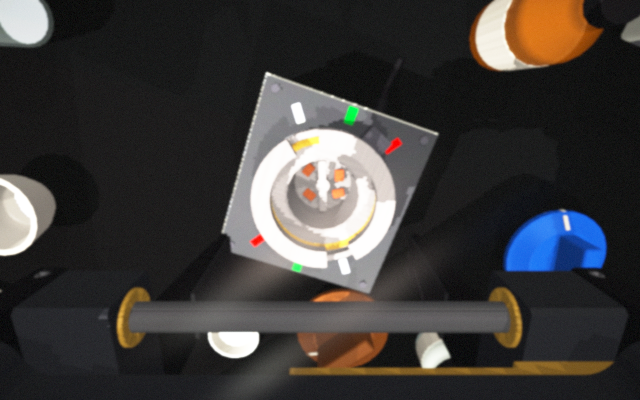

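The wrist view shows the mill with white marks at (298,113) and (345,261), and green at (351,115) and (296,267). Its centre is about (601,6.5) and its yaw about -2°, so open is at 33° and pulse at -2°. Now to the lid.

Request:
jog_arm([
  [0,0,0,-17,44.5,0,95],
  [0,0,0,-17,44.5,0,95],
  [0,0,0,-17,44.5,0,95],
  [0,0,0,-17,44.5,0,95],
  [0,0,0,-17,44.5,0,95],
  [0,0,0,-17,44.5,0,95],
  [0,0,0,0,0,0,95],
  [0,0,0,0,0,0,95],
])

```text
t: 5.38
eef_pos: [576.9, -275.3, 292.3]
tcp_rot: [-3.141, -0.0, 0.293]
ft_force: [-0.3, -0.3, -0.7]
opening: 0.997
grip_force: 0.0
```

Run:
```python
from h import *
r=shot('wrist','w2');print(env.state()['eef_pos'],env.state()['tcp_rot'],env.recognise('wrist','lid')[:2])
hsv=cv2.cvtColor(r['color'],cv2.COLOR_RGB2HSV).reshape(-1,3).astype(int)
vv,uu=np.mgrid[0:400,0:640].reshape(2,-1);P=unproj(r,uu,vv);ok=(r['z_map'].ravel()>0)&(np.hypot(P[:,0]-577,P[:,1]+277)<80)
h,S,V=hsv.T
blue=ok&(h>95)&(h<130)&(S>100)
f=blue&(P[:,2]>22)&(P[:,2]<34)
c,R=cv2.minEnclosingCircle(P[f][:,:2].astype(np.float32));print('flange',c,R,f.sum())
b=ok&(P[:,2]>72)&(P[:,2]<84);B=P[b]
print('bar top',b.sum(),np.median(B[:,2]),cv2.minAreaRect(B[:,:2].astype(np.float32)),B.mean(0))
w=ok&(S<90)&(V>140)&(P[:,2]>20)&(P[:,2]<40)
k=np.zeros(256000,np.uint8);k[w]=1
N,L,st,ce=cv2.connectedComponentsWithStats(k.reshape(400,640))
for i in range(1,N):
    if st[i,4]>10: print('white',st[i,4],ce[i].round(),unproj(r,*ce[i]).round(1))
```

```text
[ 577.03877704 -275.03649608  292.39830911] [-3.14121888e+00 -7.68149624e-05  2.93178080e-01] [{'location': [110.3, 244.1], 'score': 0.95}, {'location': [13.5, 263.5], 'score': 0.34}]
flange (581.8328247070312, -278.2615661621094) 55.955467224121094 2898
bar top 1382 76.79160198603063 ((582.1534423828125, -278.06024169921875), (67.58563232421875, 17.960933685302734), 18.349138259887695) [ 583.40163538 -277.62198809   76.69595185]
white 102 [321. 127.] [ 624.7 -263.3   31.9]
```

View pics/w2.png

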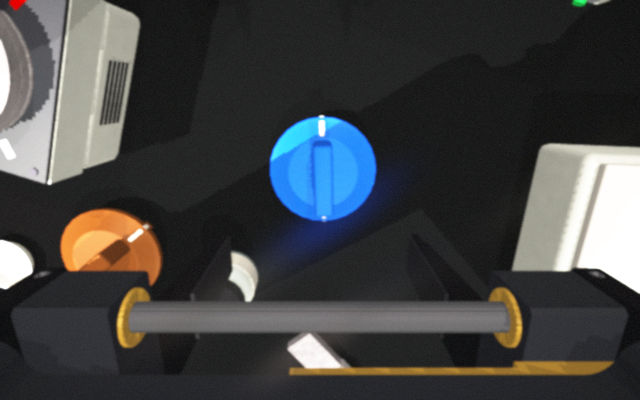

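The lid is centred at (322,165), with its bar nearly along the tool's x. That puts it at (582,-278) with yaw 18.3°. I'll align and go down.

Request:
jog_arm([
  [0,0,-1.5,3.9,4.3,0,95],
  [0,0,0,0,0,40,95],
  [0,0,0,0,0,40,95],
  [0,0,0,0,0,40,95],
  [0,0,0,0,0,30,95],
  [0,0,0,0,0,15,95],
  [0,0,0,0,0,8,95],
  [0,0,0,0,0,0,95],
])

```text
t: 6.48
eef_pos: [582.1, -279.8, 119.6]
tcp_rot: [3.141, -0.0, 0.318]
ft_force: [-0.1, 0.1, 0.1]
opening: 0.999
grip_force: 0.0
```

Request:
jog_arm([
  [0,0,0,0,0,0,0],
  [0,0,0,0,0,0,0],
  [0,0,0,0,0,0,0],
  [0,0,0,0,0,0,0],
  [0,0,0,0,0,0,0],
  [0,0,0,0,0,0,0],
  [0,0,0,0,0,0,0],
  [0,0,0,0,0,0,0],
])

```text
t: 7.48
eef_pos: [581.8, -279.7, 119.2]
tcp_rot: [-3.141, 0.0, 0.318]
ft_force: [0.3, 2.2, 0.4]
opening: 0.214
grip_force: 0.8
```

Request:
jog_arm([
  [0,0,0,0,0,0,0],
  [0,0,0,0,0,0,0],
  [0,0,0,0,0,0,0],
  [0,0,0,0,0,0,0],
])

```text
t: 7.98
eef_pos: [581.8, -279.8, 119.2]
tcp_rot: [-3.141, 0.0, 0.318]
ft_force: [-0.2, 1.0, 0.3]
opening: 0.191
grip_force: 30.0
```

Request:
jog_arm([
  [0,0,0,0,0,-10,0],
  [0,0,0,0,0,-30,0],
  [0,0,0,0,0,-40,0],
  [0,0,0,0,0,-40,0],
  [0,0,0,0,0,-40,0],
  [0,0,0,0,0,0,0],
  [0,0,0,0,0,0,0],
])

```text
t: 8.85
eef_pos: [581.4, -279.7, 278.6]
tcp_rot: [-3.141, 0.001, 0.318]
ft_force: [0.0, 0.1, -2.6]
opening: 0.187
grip_force: 30.0
```

Run:
```python
from h import *
r=shot('wrist','w3');s=env.state();print(s['eef_pos'],s['tcp_rot'],s['opening']*95.1,s['grip_force'],s['joints'])
hsv=cv2.cvtColor(r['color'],cv2.COLOR_RGB2HSV).reshape(-1,3).astype(int)
vv,uu=np.mgrid[0:400,0:640].reshape(2,-1);P=unproj(r,uu,vv);e=s['eef_pos']
h,S,V=hsv.T
blue=(h>95)&(h<130)&(S>100)&(r['z_map'].ravel()>0)&(np.hypot(P[:,0]-e[0],P[:,1]-e[1])<75)
B=P[blue];print(np.percentile(B[:,2],[2,20,50,80,98]).round(1))
t=B[:,2].max()
zf=e[2]-119+24.5
f=B[abs(B[:,2]-zf)<8];c,R=cv2.minEnclosingCircle(f[:,:2].astype(np.float32));print('flange',c,R,np.median(f[:,2]))
```

```text
[ 581.42971062 -279.62745094  278.05670648] [-3.14006924e+00  1.18522622e-03  3.17656763e-01] 18.249062635339353 29.99964326620102 [-5.50621465e-01  5.33750167e-01  1.52150969e+00  9.00374114e-05
  1.08826132e+00  7.02477145e-01]
[185.9 189.8 197.4 236.6 296.6]
flange (582.6021118164062, -279.7752990722656) 55.94335174560547 188.19486986368284
```

View pics/w3.png

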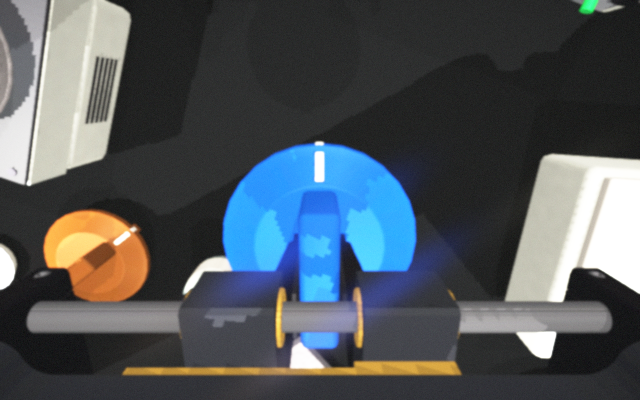

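The lid is held squarely: bar at (320,250), index line at (320,165). Turning to the open angle and carrying it over the mill.

Request:
jog_arm([
  [0,0,-7.4,0,0,-5,0],
  [0,0,-7.4,0,0,0,0],
  [0,0,0,28.6,-38.2,0,0],
  [0,0,0,28.6,-38.2,0,0],
  [0,0,0,28.6,-38.2,0,0],
  [0,0,0,28.6,-38.2,0,0],
  [0,0,0,28.6,-38.2,0,0],
  [0,0,0,28.6,-38.2,0,0],
  [0,0,0,0,0,0,0],
  [0,0,0,0,0,0,0],
])

```text
t: 10.15
eef_pos: [600.8, 5.7, 283.2]
tcp_rot: [-3.141, 0.001, 0.577]
ft_force: [-0.1, 0.0, -1.7]
opening: 0.19
grip_force: 30.0
```

Run:
```python
from h import *
r=shot('wrist','w4');s=env.state();print(s['eef_pos'],np.degrees(s['tcp_rot']),s['opening']*95.1,s['ft_force'],s['moment'])
```

```text
[600.80452451   5.20042978 283.42111023] [-1.79958683e+02  6.27250993e-02  3.29782687e+01] 18.043771018107417 [-0.32413487  0.49112875 -1.80205622] [-0.07316636  0.14199315  0.02442686]
```

View pics/w4.png

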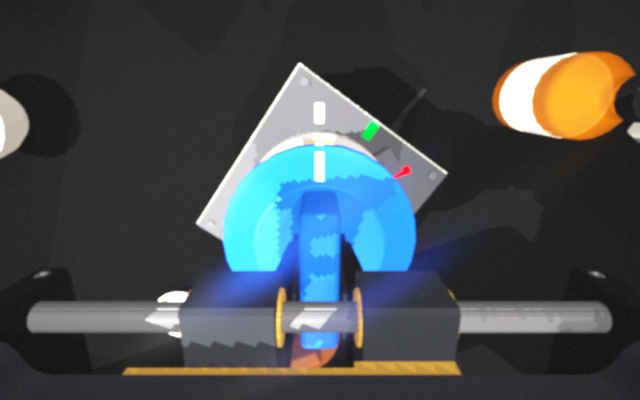

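The lid's index line (320,166) lines up with the white open mark (320,113). Going down, watching the force.

Request:
jog_arm([
  [0,0,0,0.4,-0.7,8,0],
  [0,0,0,0,0,10,0],
  [0,0,0,0,0,6,0],
  [0,0,0,0,0,5,0],
  [0,0,0,0,0,5,0],
  [0,0,0,0,0,0,0],
])

```text
t: 10.95
eef_pos: [600.8, 6.7, 249.9]
tcp_rot: [-3.141, 0.0, 0.576]
ft_force: [0.1, -0.3, -0.7]
opening: 0.188
grip_force: 30.0
```

Request:
jog_arm([
  [0,0,0,0,0,4,0],
  [0,0,0,0,0,4,0],
  [0,0,0,0,0,2,0],
  [0,0,0,0,0,1,0],
  [0,0,0,0,0,0,0],
])

```text
t: 11.58
eef_pos: [600.9, 6.6, 239.2]
tcp_rot: [-3.142, -0.0, 0.576]
ft_force: [0.7, -0.9, -2.6]
opening: 0.188
grip_force: 30.0
```

Request:
jog_arm([
  [0,0,0,0,0,1,0],
  [0,0,0,0,0,0.5,0],
  [0,0,0,0,0,0.5,0],
  [0,0,0,0,0,0,0],
])

```text
t: 12.08
eef_pos: [600.8, 6.7, 237.2]
tcp_rot: [-3.142, -0.0, 0.576]
ft_force: [-0.1, -0.3, -2.6]
opening: 0.19
grip_force: 30.0
```

Request:
jog_arm([
  [0,0,0,0,0,0.5,0],
  [0,0,0,0,0,0.5,0],
  [0,0,0,0,0,0,0],
])

```text
t: 12.45
eef_pos: [600.8, 6.7, 237.1]
tcp_rot: [3.141, -0.001, 0.576]
ft_force: [-3.4, 0.4, 7.2]
opening: 0.189
grip_force: 30.0
```

Seated: contact at TCP z 237.1, as expected. Turning clockwise.

Request:
jog_arm([
  [0,0,4,0,0,0,0],
  [0,0,4,0,0,0,0],
  [0,0,4,0,0,0,0],
  [0,0,4,0,0,0,0],
  [0,0,4,0,0,0,0],
  [0,0,0,0,0,0,0],
])

```text
t: 13.2
eef_pos: [601.1, 6.7, 237.1]
tcp_rot: [3.141, -0.002, 0.226]
ft_force: [-0.8, 1.6, 6.6]
opening: 0.187
grip_force: 30.0
```

Request:
jog_arm([
  [0,0,4,0,0,0,0],
  [0,0,4,0,0,0,0],
  [0,0,4,0,0,0,0],
  [0,0,3,0,0,0,0],
  [0,0,0,0,0,0,0],
  [0,0,0,0,0,0,0],
])

```text
t: 13.95
eef_pos: [601.1, 6.9, 237.1]
tcp_rot: [-3.141, -0.001, -0.035]
ft_force: [-1.2, 1.2, 7.2]
opening: 0.188
grip_force: 30.0
```

Run:
```python
from h import *
r=shot('wrist','w5');s=env.state();print(s['t'],s['eef_pos'],np.degrees(s['tcp_rot']),s['opening']*95.1,s['ft_force'],s['moment'],s['grip_force'])
hsv=cv2.cvtColor(r['color'],cv2.COLOR_RGB2HSV).reshape(-1,3).astype(int)
vv,uu=np.mgrid[0:400,0:640].reshape(2,-1);P=unproj(r,uu,vv)
h,S,V=hsv.T;c=np.array([601.3,6.5]);d=P[:,:2]-c;rg=np.hypot(*d.T);ok=(r['z_map'].ravel()>0)&(d[:,0]>20)
for n,m in(('index',(S<90)&(V>140)&(abs(P[:,2]-147)<6)&(rg<56)),('green',(h>45)&(h<85)&(S>100)&(rg>55)&(rg<75)),('blueflange',(h>95)&(h<130)&(S>100)&(abs(P[:,2]-147)<3))):
    q=P[ok&m] if n!='blueflange' else P[m&(r['z_map'].ravel()>0)&(rg<70)]
    k=q.mean(0) if len(q) else 0;print(n,len(q),k)
    if n!='blueflange' and len(q): print(np.degrees(np.arctan2(*(k[:2]-c)[::-1])))
    elif len(q): print(cv2.minEnclosingCircle(q[:,:2].astype(np.float32)),np.median(q[:,2]))
```

```text
14.0 [601.10027482   6.85897342 237.13926766] [-1.79982558e+02 -8.49135979e-02 -1.99274031e+00] 17.938413237686046 [-0.7764301   1.63615296  6.06904589] [ 0.23797922  0.5275253  -0.00777292] 30.001071989536285
index 263 [648.77025111   5.42364595 149.40474933]
-1.2989183248648535
green 305 [667.66910206   4.24194635 114.69294762]
-1.948603418990346
blueflange 3421 [641.84646678  -8.10175766 147.02873546]
((614.26708984375, -2.544097900390625), 53.01665496826172) 146.80542304209192
```

View pics/w5.png

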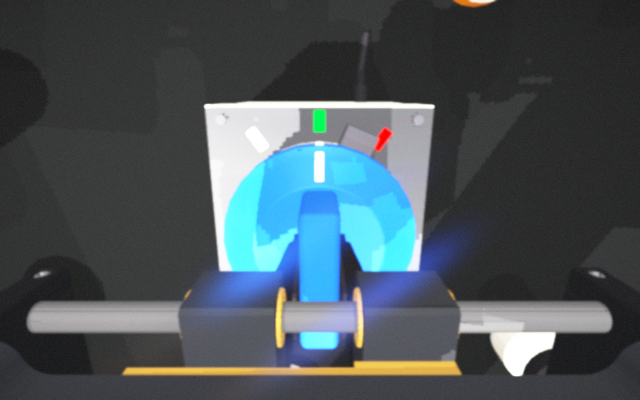

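The index line (320,165) points at the green mark (320,121), and the flange is at seated height. I'll recheck the torque reading, since a spring load should show there.

Request:
jog_arm([
  [0,0,0,0,0,0,0],
  [0,0,0,0,0,0,0],
  [0,0,0,0,0,0,0],
  [0,0,0,0,0,0,0],
])

```text
t: 14.5
eef_pos: [601.1, 6.9, 237.1]
tcp_rot: [-3.141, -0.001, -0.035]
ft_force: [-1.6, 1.7, 5.9]
opening: 0.185
grip_force: 30.0
```

Run:
```python
from h import *
for _ in range(6):
    env.read_camera('wrist');s=env.state();print(s['moment'].round(3),s['ft_force'].round(1),s['tau'][5].round(3),np.degrees(s['tcp_rot'][2]).round(2))
```

```text
[0.3   0.546 0.028] [-0.2  2.1  5.9] 0.036 -1.99
[0.269 0.551 0.057] [-0.4  1.9  5.5] 0.036 -1.99
[0.253 0.551 0.039] [-0.9  1.7  5.9] 0.036 -1.99
[0.252 0.54  0.069] [0.2 1.4 6. ] 0.036 -1.99
[0.256 0.438 0.076] [-0.8  2.1  6.4] 0.036 -1.99
[0.229 0.554 0.014] [-0.8  1.8  5.9] 0.036 -1.99
```

```bash
python3 -c "
from cell import env
print(env.job_done())"
```

```text
the job is handed in; nothing more can be done
None
```

I lowered the small blue lid in at the white marks until it seated, turned it clockwise to the green pulse marks (within about 1° by camera), and handed the job in at about 15 s with the gripper still holding it there; torque at the hold read only about 0.04 N m, below the quoted 0.12, probably because seat friction carried the rest.

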